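# Load the vial shaker in rack order

## Task

Load the shaker: move the four capped vials from the white bench rack into the aluminium tray on the shaker, keeping them in the same order. Work one vial at a time, starting at the red end: the vial next to the rack's red end block goes into the compartment next to the tray's red end block, the next vial into the next compartment and so on, each one standing in the tray before the next leaves the rack. They are glass, so set them down gently, keep them upright, and leave the reagent bottle, beaker and flask where they stand.

Things in the scene. Friction and masses are not known exactly. Their poses are not given: they have to be found in the camera images.
- bench_rack: white plastic rack that holds the vials, fixed, turned any way round. Four 44 mm square compartments in a row, centres at x 0, y +70.5 (first, by the red end block), +23.5, -23.5, -70.5 mm; 3 mm walls. Its +y end block is red, its -y one white. Origin: centre of underside, at bench height; the floor the vials stand on is 7 mm and the wall tops 37 mm above it.
- shaker: white 230 mm platform shaker, fixed, off; empty aluminium tray on its black platform. Four 44 mm square compartments in a row, centres at x 0, y +70.5 (first, by the red end block), +23.5, -23.5, -70.5 mm; 3 mm walls. The tray's +y end block is red. Origin: under the tray's middle, at bench height; above it: tray floor 86, wall tops 116, clamp screws beside the tray (x -31, +31) 98 mm.
- vial_blue: amber glass vial, white label, blue screw cap; 27.5 mm diameter, 95 mm tall, the cap (26.6 mm diameter) its top 16 mm, about 60 g. Stands upright in one of the rack's compartments at the start; which one varies. Origin: centre of its underside; z up along its axis.
- vial_green: amber glass vial, white label, green screw cap; 27.5 mm diameter, 95 mm tall, the cap (26.6 mm diameter) its top 16 mm, about 60 g. Stands upright in one of the rack's compartments at the start; which one varies. Origin: centre of its underside; z up along its axis.
- vial_yellow: amber glass vial, white label, yellow screw cap; 27.5 mm diameter, 95 mm tall, the cap (26.6 mm diameter) its top 16 mm, about 60 g. Stands upright in one of the rack's compartments at the start; which one varies. Origin: centre of its underside; z up along its axis.
- vial_black: amber glass vial, white label, black screw cap; 27.5 mm diameter, 95 mm tall, the cap (26.6 mm diameter) its top 16 mm, about 60 g. Stands upright in one of the rack's compartments at the start; which one varies. Origin: centre of its underside; z up along its axis.
- reagent_bottle: larger amber reagent bottle with a blue cap, 64 mm diameter, 135 mm tall; not to be moved. Origin: centre of its underside.
- beaker: empty glass beaker, 54 mm diameter, 72 mm tall; not to be moved. Origin: centre of its underside.
- flask: conical glass flask with a cork, 80 mm diameter, 125 mm tall; not to be moved. Origin: centre of its underside.
Not all that is in view belongs to the job. Leave any purple or turquoise look-alike of the vial_blue alone.

How it is judged:
By the outcome, as a careful person would: the job done as asked, in the order asked, and still so for the second after the job is handed in, with the robot touching nothing.
It also fails if it takes over 109 s, if anything falls off the work surface, if the arm or the gripper's body presses on something with over 40 N, if the wrist force passes 120 N, or if a joint passes its speed limit or range.

## Robot

A 7-joint arm with a two-finger parallel gripper is mounted at the origin on the work surface. World frame = base frame: x ahead of the robot, y to its left, z up, the work surface at z = 0. Lengths are in mm, angles in degrees, forces in N, time in s.
With the tool pointing down it reaches from about 400 to 850 mm from the base axis. Payload 4.4 kg.
Tool frame: the origin (TCP) lies between the finger pads; the fingertips stand 22 mm ahead of it and the grasp point (between the pads) lies 3 mm ahead of it (nose_length is the distance from the TCP to the fingertips, in mm); z points along the fingers, y is the line along which they close (so a half turn about z gives the same grasp; the last joint's range is limited). The gripper opens to 94 mm and grips with 3 to 60 N. Pads are 16 mm wide; open, the fingers measure 119 mm over their backs; the gripper's body (75 mm by 177 mm) begins 78 mm behind the grasp point.
Start: joints at [64.125, 36.005, 2.206, 86.941, -1.547, 57.084, -1.146], TCP at [244.624, -602.227, 227.478] pointing down, gripper open.
Joint ranges: [-175.42, 175.42], [-21.48, 121.26], [-71.46, 75.88], [10.55, 141.38], [-63.04, 243.04], [13.31, 113.54], [-168.57, 168.57]. Speed limits (degrees/s): [147.25, 147.25, 180, 180, 180, 180, 180].

## Interface

Orientations are given as [roll, pitch, yaw] about the fixed x, y, z axes, in that order (R = Rz(yaw) Ry(pitch) Rx(roll)).
In Python, from station import * gives the robot as it stands. The module is installed in compiled form; this text tells all that it offers.
- The arm moves only by the tool step_arm, never from a script. Its argument "series" is a list that holds one entry, the list of rows, each a list of 5 numbers: the gripper's target within -1 to 1 (shut at 1, half-way at 0, fully open at -1), then the shift along the world's x, y, z in m, then the turn about the world's z in rad. A call has 1 to 12 rows; each row is the pose to reach, as a shift and turn from the pose commanded when the call began; what a row does not reach only later rows make up. A row lasts 1/10 s, in which the tool goes at most 50 mm and 8.59 degrees, less where a joint would pass 70% of its speed; a pose out of reach is approached as far as the arm can. A call with a gripper value outside its range is refused whole. The fingers move at their own pace and stop on an object; the grip force is fixed at half the most. Time passes only in rows, so rows that repeat a pose let the fingers close. It gives the time, the measured TCP pose, the force, the opening and the grip force at its end, in the units of the state.
- get_obs(): the state, without advancing time (a new reading comes with each control period).
- capture(name): name is "scene" or "top" or "wrist"; returns a dict with "image" (384x512x3 uint8, red, green, blue), "z_map" (384x512 float32, mm along the optical axis (not along the pixel's ray), 0 where there is no reading), "fovy" (degrees; the focal length in pixels is half the picture's height over the tangent of half this angle, whatever the lens; pixels are square), "cx", "cy" (the principal point, pixels), "pose" (4x4, takes a point from camera to world coordinates); the wrist camera has in their place "tool_from_camera" (4x4, takes a point from camera to tool coordinates, whose origin is the TCP and whose axes are the flange's). Camera axes: x right, y up, looking along -z (the intrinsics and any distortion apply to the point x, -y, -z); pixel columns grow to the right and rows downward; lengths in mm; the calibration is good to about 2 mm. The wrist camera is an equidistant fisheye: a pixel r from the principal point sees the ray r / f radians off the axis. A picture is of the moment at which its call begins: read the wrist's pose just before it.
- close_job(): hands the job in; it is judged then, once.
The state is a dict: "t": time; "joints": joint angles; "joint_vel": joint speeds; "joint_efforts": joint torques, N m; "eef_pos": TCP position; "orientation": TCP orientation; "contact_force": force on the tool from outside, world axes, zero at the start; "ft_torque": the same for the moment, N m; "opening": opening from 0.0 (shut) to 1.0 (fully open); "finger_force": force on a finger pad.
Only numpy, scipy, OpenCV 4.12 (cv2) and the standard library are available. Lean on these libraries where they do the work, as an engineer would, in place of code of your own. Each camera call takes 0.05 s, during which the arm holds its last target. There are 200 camera calls.

## Working session

There is one attempt and no reset: what is moved stays moved. The work goes in short steps, Python scripts to look and compute and a tool call to move; the robot and the scene stay as the last step left them, time stands still between calls to the robot, and variables do not carry over. Pictures are saved under pics/ and viewed, at most 14 in all, crops included, and the job is handed in when it is done.

Besides the shell and the picture viewer there is one more tool, called after "Call:" as name(argument=value, ...) on one line, values as JSON. step_arm: Moves the arm, as the interface text tells. Its arguments: {"type":"object","properties":{"series":{"type":"array","items":{"type":"array","items":{"type":"array","items":{"type":"number"}}}}},"required":["series"]}

```bash
mkdir -p pics; python3 - <<'E'
from station import *
import cv2,numpy as np
s=get_obs();print(s)
for n in("scene","top"):
    c=capture(n);np.savez(n+".npz",**c);cv2.imwrite(f"pics/{n}0.png",c["image"][:,:,::-1]);print(n,c["fovy"],c["cx"],c["cy"],c["pose"].round(3).tolist(),[k for k in c])
E
```

```text
{'t': 0.0, 'joints': array([64.12735617, 36.05736881,  2.20170429, 86.99383799, -1.54682779,
       57.08304801, -1.1473447 ]), 'joint_vel': array([ 0.10304569, -0.02882958,  0.01409217,  0.0580022 ,  0.0700198 ,
       -0.02128935, -0.06960628]), 'joint_efforts': array([ 1.16355255e-03, -5.49726176e+01,  1.14387821e+00, -1.86633611e+01,
       -5.22482372e-02,  2.36240483e-02,  1.57961576e-04]), 'eef_pos': array([ 244.38093674, -601.65857012,  226.58336996]), 'orientation': array([-1.79895398e+02,  8.83044732e-04,  2.21019837e+01]), 'contact_force': array([-0.65218973, -0.81663135,  0.23173416]), 'ft_torque': array([ 0.01284927, -0.01476358,  0.01251885]), 'finger_force': 0.0, 'opening': 1.0022496725732213}
scene 51.56394758061097 253.21241279197267 191.85726213113585 [[0.87, -0.32, 0.375, 1026.727], [0.493, 0.563, -0.663, -662.25], [0.001, 0.762, 0.647, 772.927], [0.0, 0.0, 0.0, 1.0]] ['image', 'z_map', 'fovy', 'cx', 'cy', 'pose']
top 43.33703577014059 252.496456144458 188.54191859294698 [[-0.027, 0.982, -0.189, 330.728], [-1.0, -0.028, -0.004, 106.229], [-0.009, 0.189, 0.982, 1341.198], [0.0, 0.0, 0.0, 1.0]] ['image', 'z_map', 'fovy', 'cx', 'cy', 'pose']
```

View pics/scene0.png

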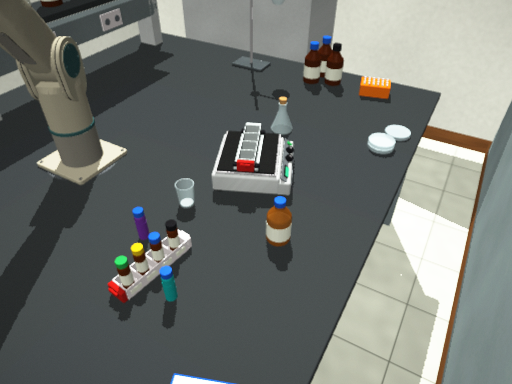

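View pics/top0.png

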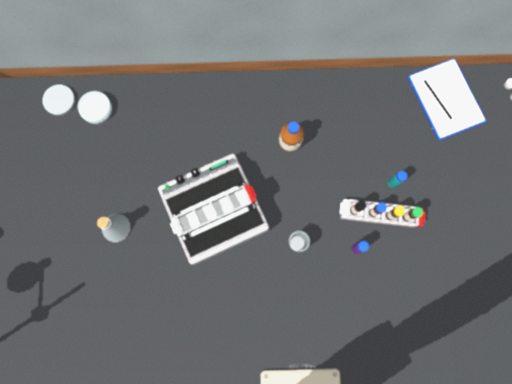

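The scene shows the rack with green (123,262), yellow (137,249), blue (154,239) and black (171,227) caps. Its red end is at (118,290), and the tray's red end is at (245,166). Look-alikes: purple body with a blue cap at (140,212) and turquoise at (167,272). In the top view these are at (363,246) and (402,176), the rack's own blue cap is at (381,208), and the reagent bottle's blue cap is at (294,127). Starting at the red end, the order is green, yellow, blue, black.

```bash
cat > h.py <<'E'
import numpy as np,cv2
def cloud(c,T=None):
    h,w=c["z_map"].shape;f=h/2/np.tan(np.radians(c["fovy"])/2)
    u,v=np.meshgrid(np.arange(w),np.arange(h));z=c["z_map"].astype(float)
    P=np.stack([(u-c["cx"])/f*z,-(v-c["cy"])/f*z,-z,np.ones_like(z)],-1)
    return (P@(c["pose"] if T is None else T).T)[...,:3]
def masks(im):
    H=cv2.cvtColor(im,cv2.COLOR_RGB2HSV);h,s,v=H[...,0],H[...,1],H[...,2]
    m=lambda a,b:((h>=a)&(h<=b)&(s>140)&(v>70))
    return dict(green=m(50,75),yellow=m(24,34),blue=m(105,122),red=m(0,4)|m(176,180))
E
python3 - <<'E'
from h import *
for n in("top","scene"):
    c=dict(np.load(n+".npz"));P=cloud(c);im=c["image"]
    print(n,"bench z",np.median(P[...,2]) )
    for k,m in masks(im).items():
        N,L,S,C=cv2.connectedComponentsWithStats(m.astype(np.uint8))
        for i in range(1,N):
            if S[i,4]>12:
                q=P[L==i];zt=np.percentile(q[:,2],90);q2=q[q[:,2]>zt-4]
                print(k,S[i,4],C[i].round(),"ztop",zt.round(1),"med",np.median(q2,0).round(1),"mid",((q2.min(0)+q2.max(0))/2).round(1))
    x,y,z=P[...,0],P[...,1],P[...,2]
    for nm,a,b,box in(("vialtops",85,105,(330,620,-560,-200)),("rackwall",33,41,(330,620,-560,-150)),("tray",108,122,(380,760,50,360)),("shk",60,72,(300,800,0,400))):
        m=(z>a)&(z<b)&(x>box[0])&(x<box[1])&(y>box[2])&(y<box[3])
        N,L,S,C=cv2.connectedComponentsWithStats(m.astype(np.uint8))
        for i in range(1,N):
            if S[i,4]>25:
                q=P[L==i];print(nm,S[i,4],C[i].round(),cv2.minAreaRect(q[:,:2].astype(np.float32)),np.median(q[:,2]).round(1))
E
```

```text
top bench z -1.198501098216866
green 60 [416. 212.] ztop 103.2 med [ 496.2 -311.5  101.3] mid [ 497.6 -310.4  101.7]
yellow 71 [399. 211.] ztop 103.8 med [ 500.1 -263.9  101.7] mid [ 500.1 -266.   102.6]
blue 188 [433. 114.] ztop 11.3 med [ 774.3 -401.9    9.7] mid [ 813.5 -453.6   12.4]
blue 96 [293. 127.] ztop 137.1 med [721.9   1.3 135. ] mid [724.    1.  136.6]
blue 95 [402. 176.] ztop 96.2 med [ 593.4 -281.6   95.1] mid [468.8 -94.  716.8]
blue 78 [381. 207.] ztop 102.9 med [ 511.7 -220.1  101.8] mid [ 512.  -220.4  101.5]
blue 100 [363. 246.] ztop 97.8 med [ 415.3 -170.7   96.4] mid [378.3 -36.7 717.7]
red 107 [251. 193.] ztop 118.2 med [557.8 117.6 116.6] mid [556.5 117.5 117.4]
red 63 [422. 219.] ztop 37.5 med [ 480.2 -342.1   35.5] mid [ 486.8 -344.9   37.7]
vialtops 81 [401. 176.] ((594.978515625, -282.7591247558594), (24.626373291015625, 25.574472427368164), 31.33967399597168) 93.4
vialtops 95 [381. 207.] ((511.3901672363281, -221.22821044921875), (24.636571884155273, 24.92367172241211), 16.869138717651367) 99.1
vialtops 92 [399. 211.] ((500.9520263671875, -266.97216796875
[... 2697 characters left out ...]
36328, 12.341812133789062), 59.205589294433594) 37.3
rackwall 31 [128. 282.] ((506.7048034667969, -318.6116027832031), (27.08499526977539, 14.147672653198242), 60.69883346557617) 37.0
rackwall 31 [170. 290.] ((603.6591186523438, -291.6335144042969), (26.355911254882812, 11.758257865905762), 41.602317810058594) 36.3
tray 405 [249. 145.] ((520.508056640625, 208.71116638183594), (50.196556091308594, 225.24301147460938), 23.132524490356445) 114.5
shk 736 [263. 165.] ((536.1452026367188, 214.8675994873047), (234.20516967773438, 225.98092651367188), 23.421117782592773) 65.7
shk 48 [186. 180.] ((431.1464538574219, 11.166838645935059), (45.161712646484375, 15.948762893676758), 8.14600944519043) 66.6
```

Call:
step_arm(series=[[[-1,0,0,0.04,0.1],[-1,0.02,0.03,0.08,0.2],[-1,0.045,0.06,0.08,0.3],[-1,0.07,0.095,0.08,0.4],[-1,0.095,0.13,0.08,0.5],[-1,0.12,0.165,0.08,0.6],[-1,0.145,0.2,0.08,0.7],[-1,0.17,0.235,0.08,0.8],[-1,0.195,0.27,0.08,0.9],[-1,0.22,0.3,0.08,1.0],[-1,0.24,0.325,0.08,1.04],[-1,0.25,0.335,0.08,1.04]]])

```text
t: 1.3
eef_pos: [496.3, -263.8, 307.3]
orientation: [180.0, -0.1, 82.0]
contact_force: [0.2, 0.5, -0.1]
opening: 0.999
finger_force: 0.0
```

```bash
python3 - <<'E'
from station import *
from h import *
s=get_obs();c=capture("wrist");np.savez("w1.npz",**c,pos=s["eef_pos"],ori=s["orientation"])
cv2.imwrite("pics/w1.png",c["image"][:,:,::-1]);print(s["eef_pos"],s["orientation"],s["joints"],c["fovy"],c["cx"],c["cy"],c["tool_from_camera"].round(3).tolist())
E
```

```text
[ 496.34015964 -263.76801668  307.29269054] [ 1.79991706e+02 -1.13550252e-01  8.19663501e+01] [ 36.57118564  24.72452586 -16.88046118  94.73209634   7.79842442
  61.72879877   9.41393441] 65.70646984690485 258.0042673756893 186.5858239471301 [[-0.0, 0.971, 0.238, 68.446], [1.0, 0.0, -0.0, 0.858], [-0.0, 0.238, -0.971, -157.977], [0.0, 0.0, 0.0, 1.0]]
```

View pics/w1.png

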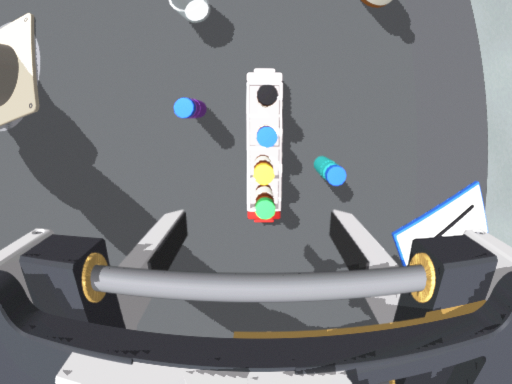

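The wrist view confirms the order from the red end (264,216): green (264,209), yellow (263,173), blue (267,136), black (267,95). The look-alikes at (184,108) and (336,175) stand outside the rack. Next I cast these rays onto the cap-top plane.

```bash
cat >> h.py <<'E'
from scipy.spatial.transform import Rotation as R
def wray(c,pos,ori,uv,zp=None,zd=None):
    f=192/np.tan(np.radians(c["fovy"])/2);uv=np.atleast_2d(uv).astype(float)
    d=uv-[c["cx"],c["cy"]];r=np.linalg.norm(d,axis=1)+1e-9;th=r/f
    D=np.c_[d[:,0]/r*np.sin(th),-d[:,1]/r*np.sin(th),-np.cos(th)]
    M=np.eye(4);M[:3,:3]=R.from_euler("xyz",ori,degrees=True).as_matrix();M[:3,3]=pos
    M=M@c["tool_from_camera"];o=M[:3,3]
    if zd is not None: return (D/-D[:,2:]*np.asarray(zd)[:,None])@M[:3,:3].T+o
    D=D@M[:3,:3].T
    return o+D*((zp-o[2])/D[:,2])[:,None]
E
cat > capm.py <<'E'
from h import *
def caps(c,pos,ori,ztop=102,zlo=90):
    u,v=np.meshgrid(np.arange(512),np.arange(384));uv=np.c_[u.ravel(),v.ravel()]
    P=wray(c,pos,ori,uv,zd=c["z_map"].ravel().astype(float)).reshape(384,512,3)
    k=(P[...,2]>zlo)&(P[...,2]<ztop+8)&(v<230)&(c["z_map"]>0)
    N,L,S,C=cv2.connectedComponentsWithStats(k.astype(np.uint8))
    out=[]
    for i in range(1,N):
        if S[i,4]>80:
            q=P[L==i];zz=np.percentile(q[:,2],75);t=(L==i)&(P[...,2]>zz-5)
            pts=np.argwhere(t)[:,::-1].astype(np.float32);cc,rr=cv2.minEnclosingCircle(pts)
            X=P[t];g=cv2.minEnclosingCircle(X[:,:2].astype(np.float32))
            out.append((np.round(cc),S[i,4],wray(c,pos,ori,cc,zp=ztop)[0].round(1),np.round(g[0],1),round(g[1],1),zz.round(1)))
    return P,out
E
python3 - <<'E'
from capm import *
c=dict(np.load("w1.npz"));P,o=caps(c,c["pos"],c["ori"])
for q in o:print(q)
k=(P[...,2]>31)&(P[...,2]<42)&(abs(P[...,0]-505)<60);k[230:]=0
N,L,S,C=cv2.connectedComponentsWithStats(k.astype(np.uint8));i=1+S[1:,4].argmax();q=P[L==i]
print(S[i],cv2.minAreaRect(q[:,:2].astype(np.float32)),np.median(q[:,2]))
E
```

```text
(array([267.,  94.]), np.int32(365), array([ 521.7, -171.4,  102. ]), array([ 521.6, -171.4]), 13.2, np.float64(103.2))
(array([184., 107.]), np.int32(331), array([ 418.1, -171.5,  102. ]), array([ 415.9, -170.8]), 13.2, np.float64(96.2))
(array([266., 137.]), np.int32(339), array([ 513.6, -223.1,  102. ]), array([ 513.6, -223.1]), 13.1, np.float64(103.2))
(array([264., 174.]), np.int32(342), array([ 503.6, -268.8,  102. ]), array([ 503.6, -269. ]), 13.1, np.float64(103.1))
(array([336., 175.]), np.int32(310), array([ 594.6, -283. ,  102. ]), array([ 596.5, -285.1]), 13.3, np.float64(96.1))
(array([265., 209.]), np.int32(334), array([ 499. , -314.4,  102. ]), array([ 498.5, -314.7]), 13.2, np.float64(103.2))
[ 247   69   36  153 1409] ((509.61602783203125, -242.7857666015625), (228.7290496826172, 49.95073318481445), 81.87407684326172) 37.34592666070671
```

Call:
step_arm(series=[[[-1,0.001,-0.02,-0.01,0],[-1,0.002,-0.04,-0.04,0],[-1,0.002,-0.05,-0.08,0],[-1,0.002,-0.05,-0.12,0],[-1,0.002,-0.05,-0.13,0],[-1,0.002,-0.05,-0.13,0],[-1,0.002,-0.05,-0.13,0]]])

```text
t: 2.05
eef_pos: [497.0, -318.7, 178.8]
orientation: [179.9, 0.1, 81.6]
contact_force: [-0.0, 1.2, -0.1]
opening: 0.996
finger_force: 0.0
```

```bash
python3 - <<'E'
from station import *
s=get_obs();print(s["t"],s["eef_pos"],s["orientation"],s["joint_vel"].round(2),s["joints"])
E
```

```text
2.05 [ 497.04728379 -318.68069639  178.75967031] [1.79895411e+02 6.81304491e-02 8.16116298e+01] [-0.48 -1.37 -0.73 -0.56  0.06 -0.04 -0.17] [ 39.10815223  34.80405676 -14.41401274  99.57407616  11.26134579
  46.90963749  11.07418459]
```

Call:
step_arm(series=[[[-1,0.002,0.003,0,0],[-1,0.002,0.003,-0.03,0],[-1,0.002,0.003,-0.06,0],[-1,0.002,0.003,-0.085,0],[-1,0.002,0.003,-0.1,0],[-1,0.002,0.003,-0.104,0],[-1,0.002,0.003,-0.104,0],[0.6,0.002,0.003,-0.104,0],[0.6,0.002,0.003,-0.104,0],[0.6,0.002,0.003,-0.104,0],[0.6,0.002,0.003,-0.104,0],[0.6,0.002,0.003,-0.104,0]]])

```text
t: 3.25
eef_pos: [498.7, -314.3, 73.7]
orientation: [180.0, 0.0, 81.7]
contact_force: [-0.2, 0.7, -0.2]
opening: 0.612
finger_force: 0.0
```

Call:
step_arm(series=[[[1,0,0,0,0],[1,0,0,0,0],[1,0,0,0,0],[1,0,0,0,0],[1,0,0,0,0],[1,0,0,0,0],[1,0,0,0,0],[1,0,0,0,0]]])

```text
t: 4.05
eef_pos: [498.6, -314.2, 73.4]
orientation: [-180.0, -0.0, 81.7]
contact_force: [0.5, 0.0, -0.7]
opening: 0.29
finger_force: 30.0
```

Call:
step_arm(series=[[[1,0,0,0.005,0],[1,0,0,0.015,0],[1,0,0,0.03,0],[1,0,0,0.05,0],[1,0,0,0.075,0],[1,0,0,0.1,0],[1,0,0,0.125,0],[1,0,0,0.15,0],[1,0,0,0.175,0],[1,0,0,0.19,0],[1,0,0,0.2,0],[1,0,0,0.2,0]]])

```text
t: 5.25
eef_pos: [499.3, -314.5, 275.3]
orientation: [179.8, 0.1, 81.7]
contact_force: [0.3, 0.3, 0.4]
opening: 0.289
finger_force: 30.0
```

Call:
step_arm(series=[[[1,0.001,0.015,0,0.03],[1,0.003,0.04,0,0.07],[1,0.006,0.075,0,0.12],[1,0.01,0.115,0,0.18],[1,0.013,0.155,0,0.24],[1,0.017,0.195,0,0.3],[1,0.02,0.235,0,0.36],[1,0.024,0.275,0,0.42],[1,0.027,0.31,0,0.48],[1,0.029,0.34,0,0.52],[1,0.031,0.358,0,0.55],[1,0.031,0.364,0,0.55]]])

```text
t: 6.45
eef_pos: [528.7, 53.3, 273.1]
orientation: [-180.0, -0.1, 113.6]
contact_force: [-0.7, 0.2, -0.4]
opening: 0.287
finger_force: 30.0
```

Call:
step_arm(series=[[[1,0,0,0,0],[1,0,0,0,0],[1,0,0,0,0]]])

```text
t: 6.75
eef_pos: [529.6, 48.0, 273.3]
orientation: [-180.0, 0.0, 113.0]
contact_force: [-0.2, -0.1, -0.3]
opening: 0.289
finger_force: 30.0
```

```bash
python3 - <<'E'
from station import *
from capm import *
s=get_obs();c=capture("wrist");np.savez("w2.npz",**c,pos=s["eef_pos"],ori=s["orientation"])
cv2.imwrite("pics/w2.png",c["image"][:,:,::-1]);print(s["eef_pos"],s["orientation"],s["joints"])
P,_=caps(c,s["eef_pos"],s["orientation"])
k=(P[...,2]>107)&(P[...,2]<123)&(P[...,1]>80);k[230:]=0
N,L,S,C=cv2.connectedComponentsWithStats(k.astype(np.uint8));i=1+S[1:,4].argmax();q=P[L==i]
print(S[i],cv2.minAreaRect(q[:,:2].astype(np.float32)),np.median(q[:,2]))
E
```

```text
[529.58746914  47.99497373 273.29657338] [-1.79959495e+02  4.03101626e-02  1.13047187e+02] [ 10.75252545  25.13530769 -27.46507052 101.8807301   13.67249941
  56.31600712   0.90870662]
[ 284    0   48  142 2205] ((531.7171630859375, 180.51702880859375), (50.73966598510742, 161.7290496826172), 23.143383026123047) 116.17702406247724
```

View pics/w2.png

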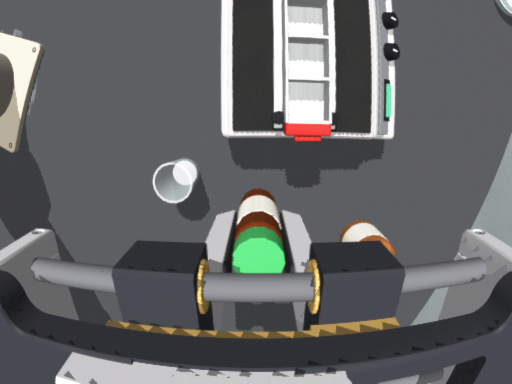

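Call:
step_arm(series=[[[1,0.003,0.015,0,0],[1,0.008,0.045,0,0],[1,0.013,0.075,0,0],[1,0.016,0.092,0,0],[1,0.017,0.098,0,0],[1,0.017,0.098,0,0],[1,0.017,0.098,-0.015,0],[1,0.017,0.098,-0.035,0],[1,0.017,0.098,-0.055,0],[1,0.017,0.098,-0.07,0],[1,0.017,0.098,-0.075,0],[1,0.017,0.098,-0.075,0]]])

```text
t: 8.0
eef_pos: [546.4, 146.5, 198.0]
orientation: [-179.9, 0.0, 113.1]
contact_force: [-0.5, 0.3, -1.1]
opening: 0.286
finger_force: 30.0
```

Call:
step_arm(series=[[[1,0,0,0,0],[1,0,0,-0.01,0],[1,0,0,-0.02,0],[1,0,0,-0.03,0],[1,0,0,-0.036,0],[1,0,0,-0.04,0],[1,0,0,-0.042,0],[1,0,0,-0.043,0],[1,0,0,-0.043,0]]])

```text
t: 8.9
eef_pos: [546.7, 147.8, 155.6]
orientation: [180.0, 0.0, 113.2]
contact_force: [-0.2, 1.2, -0.6]
opening: 0.284
finger_force: 30.0
```

Call:
step_arm(series=[[[1,0,0,-0.001,0],[1,0,0,-0.002,0],[1,0,0,-0.0025,0],[1,0,0,-0.003,0],[1,0,0,-0.003,0]]])

```text
t: 9.4
eef_pos: [546.6, 147.7, 152.4]
orientation: [-180.0, -0.0, 113.2]
contact_force: [0.1, 0.3, 0.4]
opening: 0.292
finger_force: 30.0
```

Call:
step_arm(series=[[[1,0,0,-0.0005,0],[1,0,0,-0.001,0],[1,0,0,-0.001,0]]])

```text
t: 9.7
eef_pos: [546.7, 147.8, 152.3]
orientation: [180.0, 0.0, 113.2]
contact_force: [-1.7, 0.2, 7.3]
opening: 0.289
finger_force: 30.0
```

Call:
step_arm(series=[[[0.3,0,0,0,0],[0.3,0,0,0,0],[0,0,0,0,0],[-0.2,0,0,0,0],[-0.2,0,0,0.005,0],[-0.2,0,0,0.02,0],[-0.2,0,0,0.045,0],[-0.2,0,0,0.075,0],[-0.2,0,0,0.105,0],[-0.2,0,0,0.12,0],[-0.2,0,0,0.12,0]]])

```text
t: 10.8
eef_pos: [548.0, 148.5, 274.1]
orientation: [179.7, 0.0, 113.2]
contact_force: [0.3, 0.4, -1.0]
opening: 0.598
finger_force: 0.0
```

Call:
step_arm(series=[[[-0.2,-0.004,-0.045,0,-0.1],[-0.2,-0.008,-0.09,0,-0.2],[-0.2,-0.012,-0.135,0,-0.3],[-0.2,-0.015,-0.18,0,-0.4],[-0.2,-0.018,-0.22,0,-0.5],[-0.2,-0.02,-0.26,0,-0.55],[-0.2,-0.022,-0.285,0,-0.55],[-0.2,-0.023,-0.3,0,-0.55],[-0.2,-0.023,-0.3,0,-0.55],[-0.2,-0.023,-0.3,0,-0.55]]])

```text
t: 11.8
eef_pos: [523.6, -150.6, 271.0]
orientation: [-180.0, -0.1, 81.8]
contact_force: [-0.0, 0.8, 0.1]
opening: 0.603
finger_force: 0.0
```

```bash
python3 - <<'E'
from station import *
from h import *
s=get_obs();c=capture("scene");cv2.imwrite("pics/s1.png",cv2.resize(c["image"][60:320,80:340,::-1],None,fx=2.2,fy=2.2));print(s["eef_pos"],s["orientation"])
P=cloud(c);x,y,z=P[...,0],P[...,1],P[...,2]
k=masks(c["image"])["green"]&(z>150);q=P[k];print(len(q),np.median(q,0).round(1),q[:,2].max().round(1))
E
```

```text
[ 523.63202064 -150.62738691  271.02153031] [-1.79952764e+02 -7.96842482e-02  8.17705986e+01]
65 [551.5 140.8 177.2] 183.3
```

View pics/s1.png

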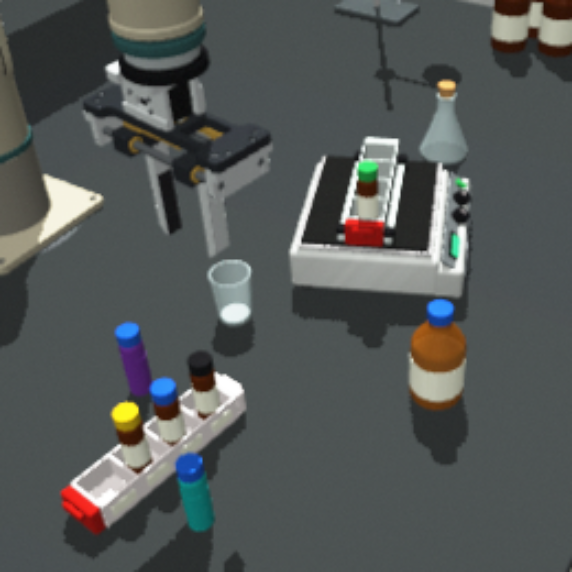

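The crop shows green upright in the tray's red-end compartment, at (368,170). The other three vials are still in the rack. Next is yellow.

Call:
step_arm(series=[[[-0.2,-0.007,-0.04,0,0],[-0.2,-0.014,-0.08,0,0],[-0.2,-0.02,-0.117,0,0],[-0.2,-0.02,-0.117,-0.02,0],[-0.2,-0.02,-0.117,-0.05,0],[-0.2,-0.02,-0.117,-0.08,0],[-0.2,-0.02,-0.117,-0.11,0],[-0.2,-0.02,-0.117,-0.14,0],[-0.2,-0.02,-0.117,-0.17,0],[-0.2,-0.02,-0.117,-0.19,0],[-0.2,-0.02,-0.117,-0.198,0],[-0.2,-0.02,-0.117,-0.198,0]]])

```text
t: 13.05
eef_pos: [503.8, -267.4, 72.7]
orientation: [-179.9, -0.1, 81.8]
contact_force: [0.3, 0.5, -0.0]
opening: 0.601
finger_force: 0.0
```

Call:
step_arm(series=[[[-0.2,0,0,0,0],[1,0,0,0,0],[1,0,0,0,0],[1,0,0,0,0],[1,0,0,0,0],[1,0,0,0,0],[1,0,0,0,0],[1,0,0,0,0],[1,0,0,0,0]]])

```text
t: 13.95
eef_pos: [503.7, -269.4, 73.9]
orientation: [180.0, 0.0, 81.7]
contact_force: [-0.8, 0.3, 5.3]
opening: 0.288
finger_force: 30.0
```

Call:
step_arm(series=[[[1,0,0,0.005,0],[1,0,0,0.015,0],[1,0,0,0.03,0],[1,0,0,0.05,0],[1,0,0,0.075,0],[1,0,0,0.1,0],[1,0,0,0.125,0],[1,0,0,0.15,0],[1,0,0,0.175,0],[1,0,0,0.19,0],[1,0,0,0.2,0],[1,0,0,0.2,0]]])

```text
t: 15.15
eef_pos: [504.2, -269.4, 274.9]
orientation: [179.9, 0.0, 81.7]
contact_force: [0.3, 0.8, -1.9]
opening: 0.284
finger_force: 30.0
```

Call:
step_arm(series=[[[1,0.001,0.015,0,0.03],[1,0.003,0.045,0,0.07],[1,0.005,0.085,0,0.12],[1,0.007,0.125,0,0.18],[1,0.009,0.165,0,0.24],[1,0.011,0.205,0,0.3],[1,0.013,0.245,0,0.36],[1,0.015,0.285,0,0.42],[1,0.017,0.325,0,0.48],[1,0.019,0.36,0,0.52],[1,0.021,0.39,0,0.55],[1,0.022,0.415,0,0.55]]])

```text
t: 16.35
eef_pos: [523.9, 148.9, 272.3]
orientation: [-179.9, -0.1, 113.5]
contact_force: [0.4, -0.2, -0.4]
opening: 0.288
finger_force: 30.0
```

Call:
step_arm(series=[[[1,0.001,0.02,0,0],[1,0.002,0.035,0,0],[1,0.002,0.044,0,0],[1,0.002,0.044,0,0],[1,0.002,0.044,0,0],[1,0.002,0.044,-0.015,0],[1,0.002,0.044,-0.035,0],[1,0.002,0.044,-0.055,0],[1,0.002,0.044,-0.07,0],[1,0.002,0.044,-0.075,0],[1,0.002,0.044,-0.075,0]]])

```text
t: 17.45
eef_pos: [527.5, 188.6, 198.0]
orientation: [-179.9, 0.0, 113.1]
contact_force: [-0.5, 0.2, -0.2]
opening: 0.288
finger_force: 30.0
```

Call:
step_arm(series=[[[1,0,0,0,0],[1,0,0,-0.01,0],[1,0,0,-0.02,0],[1,0,0,-0.03,0],[1,0,0,-0.036,0],[1,0,0,-0.04,0],[1,0,0,-0.043,0],[1,0,0,-0.044,0],[1,0,0,-0.045,0],[1,0,0,-0.0455,0],[1,0,0,-0.046,0],[1,0,0,-0.046,0]]])

```text
t: 18.65
eef_pos: [527.8, 189.9, 152.9]
orientation: [180.0, 0.0, 113.2]
contact_force: [-0.4, 0.2, 2.2]
opening: 0.288
finger_force: 30.0
```

Call:
step_arm(series=[[[1,0,0,-0.0005,0],[0.3,0,0,-0.0005,0],[0.3,0,0,-0.0005,0],[0,0,0,-0.0005,0],[-0.2,0,0,0,0],[-0.2,0,0,0.005,0],[-0.2,0,0,0.02,0],[-0.2,0,0,0.045,0],[-0.2,0,0,0.075,0],[-0.2,0,0,0.105,0],[-0.2,0,0,0.12,0],[-0.2,0,0,0.12,0]]])

```text
t: 19.85
eef_pos: [528.9, 190.6, 275.1]
orientation: [179.7, 0.0, 113.2]
contact_force: [-0.1, 0.2, 0.3]
opening: 0.605
finger_force: 0.0
```

Call:
step_arm(series=[[[-0.2,-0.002,-0.045,0,-0.1],[-0.2,-0.004,-0.09,0,-0.2],[-0.2,-0.006,-0.135,0,-0.3],[-0.2,-0.008,-0.18,0,-0.4],[-0.2,-0.01,-0.225,0,-0.5],[-0.2,-0.012,-0.27,0,-0.55],[-0.2,-0.013,-0.31,0,-0.55],[-0.2,-0.014,-0.335,0,-0.55],[-0.2,-0.014,-0.35,0,-0.55],[-0.2,-0.014,-0.35,0,-0.55],[-0.2,-0.014,-0.35,0,-0.55]]])

```text
t: 20.95
eef_pos: [513.6, -158.6, 272.0]
orientation: [-180.0, -0.1, 81.8]
contact_force: [-0.9, -0.0, 0.5]
opening: 0.601
finger_force: 0.0
```

```bash
python3 - <<'E'
from station import *
from capm import *
s=get_obs();c=capture("scene");cv2.imwrite("pics/s2.png",cv2.resize(c["image"][60:320,80:340,::-1],None,fx=2.2,fy=2.2));print(s["eef_pos"],s["orientation"])
s=get_obs();c=capture("wrist")
for o in caps(c,s["eef_pos"],s["orientation"])[1]:print(o)
E
```

```text
[ 513.63465647 -158.57142878  272.0146129 ] [-1.79951941e+02 -8.10406392e-02  8.17706116e+01]
(array([410.,  30.]), np.int32(863), array([722.7,  -3.5, 102. ]), array([725.4,  -2.4]), 22.8, np.float64(104.0))
(array([266., 186.]), np.int32(421), array([ 521.5, -170.9,  102. ]), array([ 521.1, -171.3]), 13.0, np.float64(103.1))
(array([178., 197.]), np.int32(379), array([ 418.3, -168.8,  102. ]), array([ 415.5, -170.6]), 13.6, np.float64(96.1))
(array([265., 228.]), np.int32(226), array([ 514.1, -220.3,  102. ]), array([ 514.1, -220.5]), 11.9, np.float64(103.0))
```

View pics/s2.png

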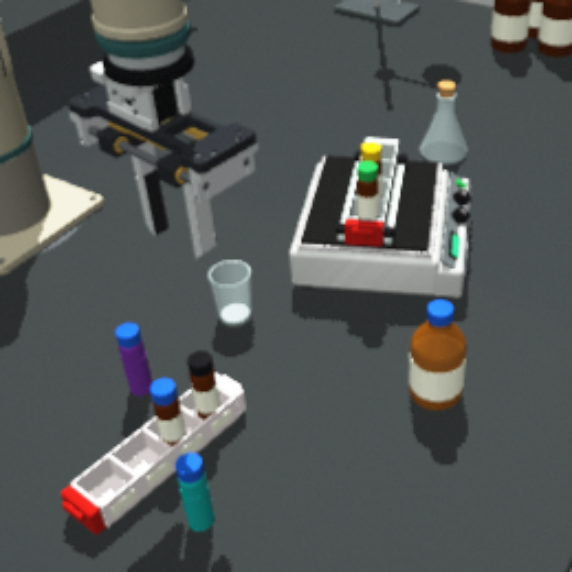

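The crop shows green (368,170) and yellow (371,152) standing in the tray, with blue (164,390) and black (200,363) still in the rack. Next is the rack's blue vial.

Call:
step_arm(series=[[[-0.2,0,-0.03,0,0],[-0.2,0,-0.055,0,0],[-0.2,0,-0.063,0,0],[-0.2,0,-0.063,-0.02,0],[-0.2,0,-0.063,-0.05,0],[-0.2,0,-0.063,-0.08,0],[-0.2,0,-0.063,-0.11,0],[-0.2,0,-0.063,-0.14,0],[-0.2,0,-0.063,-0.17,0],[-0.2,0,-0.063,-0.19,0],[-0.2,0,-0.063,-0.199,0],[-0.2,0,-0.063,-0.199,0]]])

```text
t: 22.25
eef_pos: [513.4, -221.5, 72.7]
orientation: [-179.9, -0.1, 81.8]
contact_force: [-0.8, -0.1, 0.0]
opening: 0.602
finger_force: 0.0
```

Call:
step_arm(series=[[[-0.2,0,0,0,0],[1,0,0,0,0],[1,0,0,0,0],[1,0,0,0,0],[1,0,0,0,0],[1,0,0,0,0],[1,0,0,0,0],[1,0,0,0,0],[1,0,0,0,0]]])

```text
t: 23.15
eef_pos: [513.7, -223.4, 73.9]
orientation: [180.0, 0.0, 81.7]
contact_force: [-1.1, -0.0, 5.5]
opening: 0.284
finger_force: 30.0
```

Call:
step_arm(series=[[[1,0,0,0.005,0],[1,0,0,0.015,0],[1,0,0,0.03,0],[1,0,0,0.05,0],[1,0,0,0.075,0],[1,0,0,0.1,0],[1,0,0,0.125,0],[1,0,0,0.15,0],[1,0,0,0.175,0],[1,0,0,0.19,0],[1,0,0,0.2,0],[1,0,0,0.2,0]]])

```text
t: 24.35
eef_pos: [514.2, -223.4, 274.9]
orientation: [179.9, 0.0, 81.7]
contact_force: [-0.4, 1.0, -1.4]
opening: 0.289
finger_force: 30.0
```

Call:
step_arm(series=[[[1,0,0.015,0,0.03],[1,0,0.045,0,0.07],[1,0,0.085,0,0.12],[1,0,0.125,0,0.18],[1,-0.001,0.165,0,0.24],[1,-0.001,0.205,0,0.3],[1,-0.001,0.245,0,0.36],[1,-0.002,0.285,0,0.42],[1,-0.002,0.325,0,0.48],[1,-0.003,0.36,0,0.52],[1,-0.004,0.39,0,0.55],[1,-0.004,0.415,0,0.55]]])

```text
t: 25.55
eef_pos: [507.5, 194.7, 272.3]
orientation: [-179.9, -0.1, 113.5]
contact_force: [1.0, -1.6, 0.4]
opening: 0.286
finger_force: 30.0
```

Call:
step_arm(series=[[[1,0,0.02,0,0],[1,0,0.034,0,0],[1,0,0.041,0,0],[1,0,0.041,0,0],[1,0,0.041,0,0],[1,0,0.041,-0.015,0],[1,0,0.041,-0.035,0],[1,0,0.041,-0.055,0],[1,0,0.041,-0.07,0],[1,0,0.041,-0.075,0],[1,0,0.041,-0.075,0]]])

```text
t: 26.65
eef_pos: [509.6, 231.6, 198.0]
orientation: [-179.9, 0.0, 113.1]
contact_force: [0.2, -0.2, -0.8]
opening: 0.284
finger_force: 30.0
```

Call:
step_arm(series=[[[1,0,0,0,0],[1,0,0,-0.01,0],[1,0,0,-0.02,0],[1,0,0,-0.03,0],[1,0,0,-0.036,0],[1,0,0,-0.04,0],[1,0,0,-0.043,0],[1,0,0,-0.044,0],[1,0,0,-0.045,0],[1,0,0,-0.0455,0],[1,0,0,-0.046,0],[1,0,0,-0.046,0]]])

```text
t: 27.85
eef_pos: [509.8, 232.9, 152.9]
orientation: [180.0, 0.0, 113.2]
contact_force: [-0.9, -0.6, 2.1]
opening: 0.287
finger_force: 30.0
```

Call:
step_arm(series=[[[1,0,0,-0.0005,0],[0.3,0,0,-0.0005,0],[0.3,0,0,-0.0005,0],[0,0,0,-0.0005,0],[-0.2,0,0,0,0],[-0.2,0,0,0.005,0],[-0.2,0,0,0.02,0],[-0.2,0,0,0.045,0],[-0.2,0,0,0.075,0],[-0.2,0,0,0.105,0],[-0.2,0,0,0.12,0],[-0.2,0,0,0.12,0]]])

```text
t: 29.05
eef_pos: [510.8, 233.7, 275.1]
orientation: [179.7, -0.0, 113.2]
contact_force: [-0.1, 0.3, 1.0]
opening: 0.6
finger_force: 0.0
```

Call:
step_arm(series=[[[-0.2,0.001,-0.045,0,-0.1],[-0.2,0.002,-0.09,0,-0.2],[-0.2,0.003,-0.135,0,-0.3],[-0.2,0.004,-0.18,0,-0.4],[-0.2,0.006,-0.225,0,-0.5],[-0.2,0.008,-0.27,0,-0.55],[-0.2,0.01,-0.31,0,-0.55],[-0.2,0.011,-0.335,0,-0.55],[-0.2,0.012,-0.34,0,-0.55],[-0.2,0.012,-0.34,0,-0.55],[-0.2,0.012,-0.34,0,-0.55]]])

```text
t: 30.15
eef_pos: [521.5, -105.1, 272.1]
orientation: [-180.0, -0.1, 81.8]
contact_force: [0.2, 0.3, -0.1]
opening: 0.601
finger_force: 0.0
```

```bash
python3 - <<'E'
from station import *
from h import *
c=capture("scene");cv2.imwrite("pics/s3.png",cv2.resize(c["image"][60:320,80:340,::-1],None,fx=2.2,fy=2.2));print(get_obs()["eef_pos"])
E
```

```text
[ 521.61365707 -104.93970978  272.24306081]
```

View pics/s3.png

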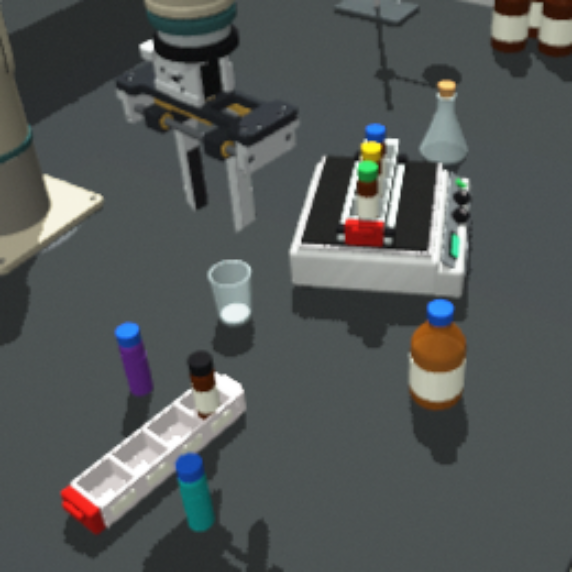

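The crop shows green (368,170), yellow (371,152) and blue (375,133) upright in order in the tray. Only black (200,363) is left in the rack.

Call:
step_arm(series=[[[-0.2,0,-0.03,0,0],[-0.2,0,-0.055,0,0],[-0.2,0,-0.064,0,0],[-0.2,0,-0.064,-0.02,0],[-0.2,0,-0.064,-0.05,0],[-0.2,0,-0.064,-0.08,0],[-0.2,0,-0.064,-0.11,0],[-0.2,0,-0.064,-0.14,0],[-0.2,0,-0.064,-0.17,0],[-0.2,0,-0.064,-0.19,0],[-0.2,0,-0.064,-0.199,0],[-0.2,0,-0.064,-0.199,0]]])

```text
t: 31.4
eef_pos: [521.3, -169.5, 72.7]
orientation: [-179.9, -0.1, 81.8]
contact_force: [0.2, 0.2, 0.4]
opening: 0.596
finger_force: 0.0
```

Call:
step_arm(series=[[[-0.2,0,0,0,0],[1,0,0,0,0],[1,0,0,0,0],[1,0,0,0,0],[1,0,0,0,0],[1,0,0,0,0],[1,0,0,0,0],[1,0,0,0,0],[1,0,0,0,0]]])

```text
t: 32.3
eef_pos: [521.7, -171.3, 73.9]
orientation: [180.0, 0.0, 81.7]
contact_force: [-0.9, 1.0, 5.0]
opening: 0.288
finger_force: 30.0
```

Call:
step_arm(series=[[[1,0,0,0.005,0],[1,0,0,0.015,0],[1,0,0,0.03,0],[1,0,0,0.05,0],[1,0,0,0.075,0],[1,0,0,0.1,0],[1,0,0,0.125,0],[1,0,0,0.15,0],[1,0,0,0.175,0],[1,0,0,0.19,0],[1,0,0,0.2,0],[1,0,0,0.2,0]]])

```text
t: 33.5
eef_pos: [522.3, -171.3, 274.9]
orientation: [179.8, 0.0, 81.7]
contact_force: [0.9, 0.7, -0.6]
opening: 0.284
finger_force: 30.0
```

Call:
step_arm(series=[[[1,0,0.015,0,0.03],[1,-0.002,0.045,0,0.07],[1,-0.004,0.085,0,0.12],[1,-0.007,0.125,0,0.18],[1,-0.01,0.165,0,0.24],[1,-0.013,0.205,0,0.3],[1,-0.016,0.245,0,0.36],[1,-0.019,0.285,0,0.42],[1,-0.022,0.325,0,0.48],[1,-0.025,0.36,0,0.52],[1,-0.028,0.39,0,0.55],[1,-0.03,0.415,0,0.55]]])

```text
t: 34.7
eef_pos: [489.4, 246.6, 272.3]
orientation: [-179.9, -0.1, 113.5]
contact_force: [-0.2, 0.4, -0.8]
opening: 0.288
finger_force: 30.0
```

Call:
step_arm(series=[[[1,-0.001,0.015,0,0],[1,-0.001,0.027,0,0],[1,-0.001,0.032,0,0],[1,-0.001,0.032,0,0],[1,-0.001,0.032,0,0],[1,-0.001,0.032,-0.015,0],[1,-0.001,0.032,-0.035,0],[1,-0.001,0.032,-0.055,0],[1,-0.001,0.032,-0.07,0],[1,-0.001,0.032,-0.075,0],[1,-0.001,0.032,-0.075,0]]])

```text
t: 35.8
eef_pos: [490.7, 274.7, 198.1]
orientation: [-179.9, 0.0, 113.1]
contact_force: [-1.0, -0.1, -0.9]
opening: 0.289
finger_force: 30.0
```

Call:
step_arm(series=[[[1,0,0,0,0],[1,0,0,-0.01,0],[1,0,0,-0.02,0],[1,0,0,-0.03,0],[1,0,0,-0.036,0],[1,0,0,-0.04,0],[1,0,0,-0.043,0],[1,0,0,-0.044,0],[1,0,0,-0.045,0],[1,0,0,-0.0455,0],[1,0,0,-0.046,0],[1,0,0,-0.046,0]]])

```text
t: 37.0
eef_pos: [490.8, 275.9, 152.9]
orientation: [180.0, 0.0, 113.2]
contact_force: [-0.4, -0.6, 2.6]
opening: 0.288
finger_force: 30.0
```

Call:
step_arm(series=[[[1,0,0,-0.0005,0],[0.3,0,0,-0.0005,0],[0.3,0,0,-0.0005,0],[0,0,0,-0.0005,0],[-0.2,0,0,0,0],[-0.2,0,0,0.005,0],[-0.2,0,0,0.02,0],[-0.2,0,0,0.045,0],[-0.2,0,0,0.075,0],[-0.2,0,0,0.105,0],[-0.2,0,0,0.12,0],[-0.2,0,0,0.12,0]]])

```text
t: 38.2
eef_pos: [491.7, 276.8, 275.1]
orientation: [179.7, -0.0, 113.2]
contact_force: [0.2, 0.1, -0.3]
opening: 0.603
finger_force: 0.0
```

Call:
step_arm(series=[[[-0.2,0,-0.03,0.02,0],[-0.2,0,-0.07,0.05,0],[-0.2,0,-0.11,0.05,0],[-0.2,0,-0.15,0.05,0],[-0.2,0,-0.19,0.05,0],[-0.2,0,-0.23,0.05,0],[-0.2,0,-0.26,0.05,0],[-0.2,0,-0.28,0.05,0],[-0.2,0,-0.29,0.05,0],[-0.2,0,-0.29,0.05,0],[-0.2,0,-0.29,0.05,0]]])

```text
t: 39.3
eef_pos: [490.5, -13.0, 322.1]
orientation: [-180.0, -0.1, 113.3]
contact_force: [-0.8, -0.5, 0.4]
opening: 0.602
finger_force: 0.0
```

```bash
python3 - <<'E'
from station import *
from capm import *
s=get_obs();c=capture("wrist");a=capture("scene")
for o in caps(c,s["eef_pos"],s["orientation"],181,170)[1]:print(o)
cv2.imwrite("pics/end.png",np.hstack([cv2.resize(a["image"][60:320,80:340],(400,400)),cv2.resize(c["image"][:,64:448],(400,400))])[:,:,::-1])
E
```

```text
(array([365.,  25.]), np.int32(495), array([527.7, 187.7, 181. ]), array([528.2, 189.5]), 13.9, np.float64(182.1))
(array([367.,  66.]), np.int32(508), array([546.6, 145.5, 181. ]), array([547.4, 146.4]), 13.4, np.float64(182.0))
```

View pics/end.png

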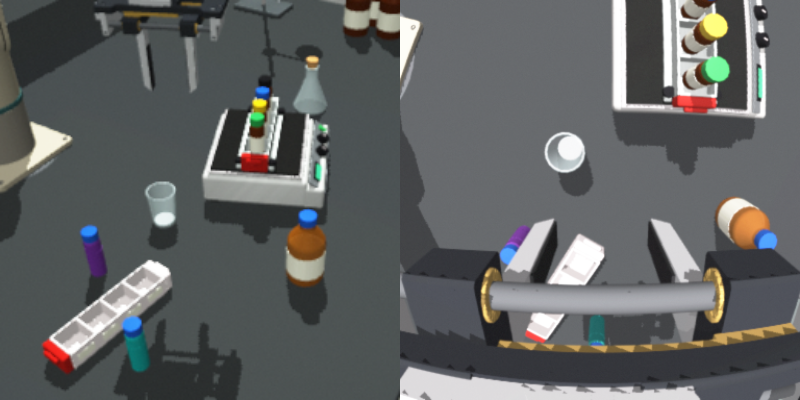

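All four caps are in line in the tray: green (257,118), yellow (259,104), blue (262,93) and black (265,80). The rack is empty and everything else is undisturbed, so I'm handing the job in.

```bash
python3 -c "
from station import *
print(close_job())"
```

```text
the job is handed in; nothing more can be done
None
```

All four vials are standing upright in the shaker tray in their rack order (green, yellow, blue, black from the red end), and the job is handed in at about 39 s; no verdict was returned.

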